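# Hang the can opener over the wash basin

### The arm

A 6-joint arm with a two-finger parallel gripper is mounted at the origin on the work surface. World frame = base frame: x ahead of the robot, y to its left, z up, the work surface at z = 0. Lengths are in m, angles in rad, forces in N, time in s.
With the tool pointing down it reaches from about 0.25 to 0.725 m from the base axis. Payload 4 kg.
Tool frame: the origin (TCP) lies between the finger pads; the fingertips stand 14 mm ahead of it and the grasp point (between the pads) lies 5 mm behind it; z points along the fingers, y is the line along which they close (so a half turn about z gives the same grasp; the last joint's range is limited). The gripper opens to 85 mm and grips with 20 to 120 N. Pads are 22 mm wide; open, the fingers measure 114 mm over their backs; the gripper's body (76 mm by 85 mm) begins 54 mm behind the grasp point. The pads swing forward as they close: fully open they stand 13 mm farther back than shut.
Start: joints at [1.12, 0.241, 0.005, 1.335, 0, 1.571], TCP at [0.218, 0.45, 0.245] pointing down, gripper open.
Joint ranges: [-2.72, 2.72], [-1.05, 1.87], [-1.09, 1.28], [-1.99, 2.15], [-1.42, 1.44], [-3.14, 3.14]. Speed limits (rad/s): [2.79, 2.79, 3.14, 3.14, 3.14, 3.14].

### API

Orientations are given as a unit quaternion [w, x, y, z].
In Python, from bench import r, eyes, nets gives the robot as it stands. The module is installed in compiled form; this text tells all that it offers.
- The arm moves only by the shell command python3 -m pendant 'ROWS' [OPENING] [FORCE]. ROWS is JSON, a list that holds one entry, the list of rows, each a list of 6 numbers: the shift along the tool's x, y, z in cm, then the turn, a rotation vector about the tool's x, y, z in rad. A call has exactly 10 rows; each row shifts and turns the commanded pose from where the row before left it, along the tool's axes as they then stand; what a row does not reach is not made up. A row lasts 1/8 s, in which the tool goes at most 62.5 mm and 10.7 degrees, less where a joint would pass 70% of its speed; a pose out of reach is approached as far as the arm can. A call with a gripper value outside its range is refused whole. OPENING is the opening, from 0 (shut) to 1 (fully open), set as the call begins (- or left out, the last holds). The fingers move at their own pace and stop on an object; FORCE is the grip in N (left out, the last holds). Time passes only in rows, so rows that do not move let the fingers close, or fill a call up. It gives the time, the measured TCP pose, the force, the opening and the grip force at its end, in the units of the state.
- r.sense(): the state, without advancing time (a new reading comes with each control period).
- eyes.capture(name): name is "scene" or "top"; returns a dict with "pixels" (480x640x3 uint8, red, green, blue), "range_z" (480x640 float32, m along the optical axis (not along the pixel's ray), 0 where there is no reading), "fx", "fy", "cx", "cy" (pixels), "extrinsics" (4x4, takes a point from camera to world coordinates). Camera axes: x right, y down, z forward; pixel columns grow to the right and rows downward; lengths in m; the calibration is good to about 2 mm. A picture is of the moment at which its call begins.
- r.finish_job(): hands the job in; it is judged then, once.
Trained networks look in the newest picture that a camera, given by its name, has taken for a name from the list of things; names that differ only in an ending like _2 or _b are one class to them, and where a whole thing is asked for, a point or a joint stands for the part that bears it (a point fixed in the world has none). Each returns a list of dicts, best first, with "conf" (0 to 1); they miss things now and then, are a little off and sometimes report something else, mostly with a low value. They report only what shows in the picture. A call takes as long as a camera call.
- nets.search_frame(camera, label): "box" ([left, top, right, bottom] in pixels, round what is visible of it).
The state is a dict: "clock": time; "qpos": joint angles; "dq": joint speeds; "effort": joint torques, N m; "tcp_pos": TCP position; "tcp_rot": TCP orientation; "force": force on the tool from outside, world axes, zero at the start; "ft_torque": the same for the moment, N m; "width": finger opening in m; "gripper_force": force on a finger pad.
Only numpy, scipy, OpenCV 4.12 (cv2) and the standard library are available. Lean on these libraries where they do the work, as an engineer would, in place of code of your own. Each camera call takes 0.05 s, during which the arm holds its last target. There are 200 camera calls.

### The job

Take the can opener by the tab of its orange hanger, hook the hanger gently onto the steel bar along the stretch that has no pipe above it, feeling for the bar and holding the hanger until the bar bears it, without dropping it. Then slide it along the bar, in under the pipe, until it hangs straight in line with the yellow clip on the basin rim, and leave it hanging there. Do not shift the coffee pot, the saucer or the glass.

Things in the scene. Friction and masses are not known exactly. Their poses are not given: they have to be found in the camera images.
- hanger: loose rigid orange hanger with a small steel can opener, 110 to 225 g, centre of mass 55 to 60 mm up its z axis; stands upright in the white stand. Origin mid-underside; z up, +x away from its tab, y across. Back plate 36 mm wide (y), x -18 to -12 mm, z 0 to 156 mm. The opener fills x 7 to 25 mm below z 58 mm. Between z 58 and 112 mm the plate's +x side is free, so it can come over the bar level from -x
- hanger_hook (a point): where the bar's centre lies when the hanger hangs: hanger frame (0, 0, 143) mm, between plate and crook tips, in a mouth 24 mm wide (x), open downward, roof at z 150 mm. Two crooks, 8 mm wide, at y +-14 mm. Axes as the hanger
- hanger_tip (a point): lower end of the two crook tips (middle): hanger frame (15, 0, 112) mm; tips 6 mm thick in x, 38 mm below the mouth's roof; crook tops 6 mm thick, top at z 156 mm. The tips must pass above the bar. Axes as the hanger
- hanger_tab (a point): gripping point of the hanger's tab, hanger frame (-55, 0, 110) mm. The tab is a block 20 mm wide in y (pinch it across y), 18 mm high, from the back plate to x -74 mm. Axes as the hanger
- rail: fixed rail: posts at y +-330 mm, 325 mm high, 18 mm thick, carry a horizontal steel bar, 14 mm diameter, along y above x = 0. Origin on the counter midway; +x away from the robot (yaw within 0.1 rad). The bar's centre is anywhere from 265 to 285 mm up, differs each time and is in no reading: feel for it. Clamped stiffly; over 22 N between hanger and rail is too rough
- rail_open (a point): middle of the bar's pipe-free stretch: rail frame y = +140 mm (free from about +30 to +310 mm), at 275 mm up, the middle of the bar's possible heights, not its true height. Axes as the rail
- rail_pipe (a point): end of the fixed grey water pipe's run over the bar: rail frame (-15, 0, 320.5) mm. 25 mm thick, underside 308 mm up, parallel to the bar from y = 0 to -375 mm, down to the counter there; at y = 0 it turns to x 180 mm, then down. Under it the hanger cannot be lifted on or off, and a gripper on the tab must lean 20 to 50 degrees, fingers pointing forward (+x) and down. Axes as the rail
- stand: fixed white ceramic square cup in which the hanger stands loosely, outside 60 x 56 mm, 45 mm high, walls and floor 5 mm. Origin: middle of its underside; it may change places with the coffee pot
- clip: yellow plastic spring clip, two arms 12 mm wide (y), fixed on the near rim of the basins, its top about 150 mm up, 15 mm or more short (-x) of the hanging plate. Origin between its arms at the height of the rim; y parallel to the bar. It marks the place: the hanger's mouth must end at the clip's y
- basins: blue basin with a pink one stacked in it, fixed, round, 240 mm across the rim, 105 mm high, under the bar and pipe. Origin: middle of the underside. The hanging opener's lower end passes about 17 mm or more above the rim
- pot: loose aluminium coffee pot, 100 mm across, 165 mm high, black handle to its +x side reaching 72 mm from the axis. Origin: middle of the underside
- saucer: loose white saucer, 140 mm across, 18 mm high. Origin: middle of the underside
- glass: loose drinking glass, 70 mm across, 90 mm high. Origin: middle of the underside

How it is judged:
On the way:
1. the hanger, still held in the fingers, is hooked on the bar's pipe-free stretch and bears on it (x of hanger_hook in the frame of rail between -0.014 and 0.014 m and z of hanger_hook in the frame of rail between 0.255 and 0.297 m and contact force between hanger and rail above 0.4 N and angle between hanger's own z axis and vertical below 0.25 rad and contact force between the fingers and hanger above 0.5 N and y of hanger_hook in the frame of rail above 0.03 m), for 0.2 s.
At the end, for the whole second after the job is handed in: The hanger hangs by its crooks on the bar, released and still, upright within 14 degrees, its mouth in line with the yellow clip within 10 mm along the bar (x of hanger_hook in the frame of rail between -0.014 and 0.014 m and z of hanger_hook in the frame of rail between 0.255 and 0.297 m and contact force between hanger and rail above 0.4 N and angle between hanger's own z axis and vertical below 0.25 rad and y of hanger_hook in the frame of clip between -0.01 and 0.01 m and linear speed of hanger below 0.03 m/s and angular speed of hanger below 0.3 rad/s); the robot touches nothing.
It fails at once if the hanger is pressed or knocked on the rail with more than 22 N (contact force between hanger and rail above 22 N).
It fails at once if the hanger is dropped or thrown (moves faster than 0.3 m/s while not held) (contact force between the fingers and hanger below 0.05 N and linear speed of hanger above 0.3 m/s).
It fails at once if the pot, saucer or glass is shifted by more than 30 mm (distance of any of pot, saucer, glass from where it was at the start of the episode above 0.03 m).
It also fails if it takes over 72 s, if anything falls off the work surface, if the arm or the gripper's body presses on something with over 40 N, if the wrist force passes 120 N, or if a joint passes its speed limit or range.

## Working session

There is one attempt and no reset: what is moved stays moved. The work goes in short steps, Python scripts to look and compute and a shell command to move; the robot and the scene stay as the last step left them, time stands still between calls to the robot, and variables do not carry over. Pictures are saved under pics/ and viewed, at most 10 in all, crops included, and the job is handed in when it is done.

```bash
mkdir -p pics; cat > h.py <<'E'
import numpy as np, cv2
from bench import r, eyes, nets
def cap(n):
    c=eyes.capture(n); cv2.imwrite
    z=c["range_z"].astype(float); v,u=np.mgrid[0:480,0:640]
    P=np.stack([(u-c["cx"])/c["fx"]*z,(v-c["cy"])/c["fy"]*z,z],-1)
    T=np.array(c["extrinsics"]); W=P@T[:3,:3].T+T[:3,3]; W[z==0]=np.nan
    return c["pixels"],W
E
python3 - <<'E'
from h import *
s=r.sense(); print(s["tcp_pos"],s["tcp_rot"],s["clock"],s["width"])
ims=[]
for n in("scene","top"):
    im,W=cap(n); np.savez("d_"+n,im=im,W=W); im=im.copy()[:,:,::-1].copy()
    for l in "hanger rail stand clip basins pot saucer glass rail_pipe hanger_tab".split():
        d=nets.search_frame(n,l)[:2]
        for q in d:
            b=np.array(q["box"]).astype(int); p=W[b[1]:b[3]+1,b[0]:b[2]+1].reshape(-1,3)
            print(n,l,round(q["conf"],2),b,np.round(np.nanmedian(p,0),3))
    cv2.imwrite(f"pics/{n}0.png",im)
E
```

```text
[0.21757116 0.44953342 0.2444129 ] [-2.64319409e-04  2.23497582e-01  9.74703936e-01 -9.98712325e-04] 0.0 0.0855422252823788
scene hanger 0.8 [185 305 223 360] [ 0.461 -0.326  0.044]
scene hanger 0.62 [229 137 440 422] [ 0.649 -0.047  0.004]
scene rail 0.62 [225 136 438 423] [ 0.646 -0.048  0.004]
scene stand 0.83 [198 338 233 373] [ 0.491 -0.341  0.03 ]
scene clip 0.53 [297 286 308 302] [ 0.61  -0.156  0.113]
scene basins 0.76 [291 282 403 381] [ 0.723 -0.149  0.031]
scene pot 0.64 [328 179 369 229] [0.552 0.248 0.142]
scene saucer 0.61 [255 252 299 286] [ 0.636 -0.253  0.29 ]
scene glass 0.56 [304 208 331 245] [ 0.646 -0.118  0.291]
scene glass 0.24 [258 250 300 283] [ 0.636 -0.249  0.29 ]
scene rail_pipe 0.66 [228 137 439 419] [ 0.647 -0.046  0.004]
scene hanger_tab 0.73 [182 303 226 361] [ 0.443 -0.322  0.029]
top hanger 0.64 [422 271 448 308] [ 0.455 -0.329  0.041]
top rail 0.62 [148 100 496 231] [ 0.79  -0.056  0.004]
top stand 0.76 [415 265 440 292] [ 0.484 -0.319  0.041]
top clip 0.56 [362 222 363 232] [ 0.616 -0.15   0.131]
top clip 0.5 [421 271 447 309] [ 0.454 -0.328  0.04 ]
top basins 0.97 [317 141 411 229] [ 0.736 -0.161  0.046]
top basins 0.74 [415 264 442 290] [ 0.488 -0.321  0.04 ]
top pot 0.98 [170 252 217 299] [0.506 0.273 0.109]
top saucer 0.93 [282 271 333 323] [ 0.443 -0.009  0.008]
top glass 0.83 [223 273 257 302] [0.473 0.17  0.004]
top rail_pipe 0.68 [153 102 492 232] [ 0.786 -0.057  0.004]
top hanger_tab 0.87 [421 271 450 313] [ 0.448 -0.332  0.005]
```

```bash
python3 - <<'E'
import cv2
a=cv2.imread("pics/scene0.png")[120:440,150:470]; b=cv2.imread("pics/top0.png")[90:340,130:510]
cv2.imwrite("pics/a.png",cv2.resize(a,(600,600),interpolation=cv2.INTER_CUBIC)); cv2.imwrite("pics/b.png",cv2.resize(b,(798,525),interpolation=cv2.INTER_CUBIC))
E
```

```text
(no output)
```

View pics/a.png

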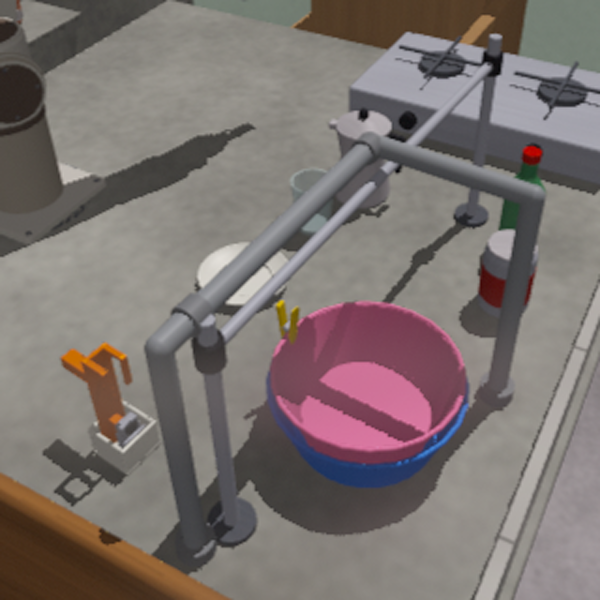

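View pics/b.png

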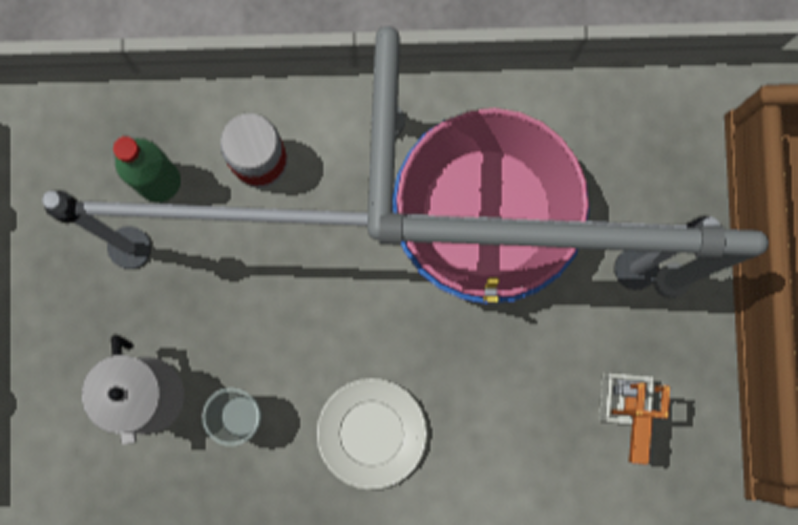

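```bash
python3 - <<'E'
from h import *
for n in("scene","top"):
    d=np.load(f"d_{n}.npz"); im=d["im"]; W=d["W"]; X=W.reshape(-1,3); hs=cv2.cvtColor(im,cv2.COLOR_RGB2HSV).reshape(-1,3).astype(int)
    def rep(l,m):
        p=X[m]; p=p[~np.isnan(p).any(1)]
        if len(p)<3: print(n,l,len(p));return p
        print(n,l,len(p),"med",np.round(np.median(p,0),3),"lo",np.round(np.percentile(p,3,axis=0),3),"hi",np.round(np.percentile(p,97,axis=0),3)); return p
    near=(X[:,0]<0.56)&(X[:,1]<-0.2)
    org=(hs[:,0]>4)&(hs[:,0]<20)&(hs[:,1]>140)&(hs[:,2]>80)
    p=rep("orange",org&near)
    p=rep("org top z>.1",org&near&(X[:,2]>0.1))
    if len(p)>5:
        t=p[(p[:,2]>.118)]
        c=cv2.minAreaRect(t[:,:2].astype(np.float32)*1000);print("rect",c)
        for lo in np.arange(.1,.18,.01):
            q=p[(p[:,2]>lo)&(p[:,2]<lo+.01)]
            if len(q):print(round(lo,2),len(q),np.round(q.mean(0),3),np.round(q.min(0),3),np.round(q.max(0),3))
    rep("white", near&(hs[:,1]<40)&(hs[:,2]>150)&(X[:,2]>.035)&(X[:,2]<.06))
    p=rep("yellow",(hs[:,0]>21)&(hs[:,0]<35)&(hs[:,1]>120)&(X[:,2]>.08))
    m=(X[:,2]>.255)&(X[:,2]<.3)&(X[:,0]>.5)
    p=rep("bar",m&(abs(X[:,1])<.4))
    for lo in np.arange(-.4,.4,.05):
        q=p[(p[:,1]>lo)&(p[:,1]<lo+.05)]
        if len(q)>3:print("bar",round(lo,2),len(q),np.round(np.median(q,0),4), np.round(np.percentile(q[:,2],95),4))
    p=rep("high",(X[:,2]>.305)&(X[:,0]>.5))
    for lo in np.arange(-.5,.4,.05):
        q=p[(p[:,1]>lo)&(p[:,1]<lo+.05)]
        if len(q)>3:print("high",round(lo,2),len(q),np.round(np.median(q,0),4),q[:,2].max())
E
```

```text
scene orange 8105 med [ 0.426 -0.59   0.027] lo [ 0.36  -0.686  0.024] hi [ 0.548 -0.329  0.143]
scene org top z>.1 3067 med [ 0.374 -0.517  0.14 ] lo [ 0.357 -0.697  0.125] hi [ 0.545 -0.318  0.162]
rect ((450.75311279296875, -518.0706176757812), (416.7071838378906, 198.0368194580078), 73.59667205810547)
0.1 3 [ 0.373 -0.523  0.109] [ 0.372 -0.531  0.108] [ 0.374 -0.518  0.109]
0.11 37 [ 0.404 -0.406  0.114] [ 0.373 -0.529  0.11 ] [ 0.466 -0.316  0.12 ]
0.12 121 [ 0.419 -0.35   0.125] [ 0.373 -0.599  0.12 ] [ 0.469 -0.312  0.13 ]
0.13 1365 [ 0.404 -0.568  0.137] [ 0.352 -0.712  0.13 ] [ 0.56  -0.313  0.14 ]
0.14 1361 [ 0.413 -0.551  0.141] [ 0.355 -0.707  0.14 ] [ 0.56  -0.308  0.149]
0.15 57 [ 0.475 -0.328  0.156] [ 0.459 -0.347  0.15 ] [ 0.5  -0.31  0.16]
0.16 123 [ 0.477 -0.33   0.162] [ 0.459 -0.348  0.16 ] [ 0.498 -0.309  0.165]
scene white 135 med [ 0.501 -0.329  0.046] lo [ 0.461 -0.357  0.043] hi [ 0.512 -0.3    0.048]
scene yellow 109 med [ 0.607 -0.157  0.135] lo [ 0.6   -0.16   0.105] hi [ 0.625 -0.148  0.151]
scene bar 1937 med [ 0.667 -0.139  0.29 ] lo [ 0.644 -0.392  0
[... 3234 characters left out ...]
31] lo [ 0.626 -0.388  0.322] hi [ 0.84  -0.016  0.337]
high -0.45 33 [ 0.6314 -0.4029  0.3301] 0.334483234364797
high -0.4 332 [ 0.6333 -0.3721  0.3318] 0.34037111276681564
high -0.35 322 [ 0.6358 -0.328   0.3313] 0.339250639751391
high -0.3 289 [ 0.6395 -0.2748  0.3307] 0.3378462550499637
high -0.25 287 [ 0.6425 -0.2248  0.3313] 0.33910999928897456
high -0.2 289 [ 0.6459 -0.1752  0.3315] 0.33844836331938
high -0.15 290 [ 0.6491 -0.1252  0.3308] 0.33971867239089226
high -0.1 286 [ 0.6525 -0.0739  0.331 ] 0.3377341994914873
high -0.05 1279 [ 0.7419 -0.0316  0.3311] 0.3407000090589294
high 0.25 34 [0.693  0.2971 0.3205] 0.32679322625145435
high 0.3 44 [0.6936 0.305  0.3252] 0.3306734180635664
```

The scene view shows the hanger standing in the stand at about (105, 390) with its tab toward the robot. The pipe covers the bar's near/right part, and the clip is at about (288, 320). In the top view the tab is at (640, 440) and the clip at (492, 290). The glass, saucer and pot lie on the robot side of the bar.

```bash
cat >> h.py <<'E'
from scipy.spatial.transform import Rotation as Ro
YR=-0.068; RO=np.array([0.674,-0.03,0]); RR=Ro.from_euler("z",YR)
def pose():
    s=r.sense(); q=s["tcp_rot"]; return np.array(s["tcp_pos"]),Ro.from_quat([q[1],q[2],q[3],q[0]]),s
def Rt(yaw,th):
    a=Ro.from_euler("z",yaw).as_matrix(); B=a@np.array([[-1,0,0],[0,1,0],[0,0,-1.]])
    return Ro.from_matrix(B)*Ro.from_rotvec([0,-th,0])
def plan(p,yaw,th):
    p0,R0,s=pose(); R1=Rt(yaw,th); d=(np.array(p)-p0)*100
    print("t",round(s["clock"],2),"tcp",np.round(p0,4),"F",np.round(s["force"],2))
    print("shift first (cm)",np.round(R0.inv().apply(d),2),"|",round(np.linalg.norm(d),2)," turn",np.round((R0.inv()*R1).as_rotvec(),3)," shift after turn",np.round(R1.inv().apply(d),2))
E
python3 -c "
from h import *
plan([0.369,-0.315,0.193],-0.12,0.61)
d=np.load('d_top.npz')['W'].reshape(-1,3); m=(d[:,2]>.1)&(d[:,0]<.55)&(d[:,1]<-.36); print(d[m].max(0))"
```

```text
t 1.1 tcp [0.2178 0.4501 0.2453] F [-0.69  0.03 -0.26]
shift first (cm) [-46.94 -62.28   5.23] | 78.16  turn [-0.101 -0.604 -0.32 ]  shift after turn [-16.81 -74.15  18.13]
[ 0.54978204 -0.4773767   0.15042713]
```

```bash
python3 -m pendant '[[[-3.4,-4.5,0,0,0,0],[-3.4,-4.5,0,0,0,0],[-3.4,-4.5,0,0,0,0],[-3.4,-4.5,0,0,0,0],[-3.4,-4.5,0,0,0,0],[-3.4,-4.5,0,0,0,0],[-3.4,-4.5,0,0,0,0],[-3.4,-4.5,0,0,0,0],[-3.4,-4.5,0,0,0,0],[-3.4,-4.5,0,0,0,0]]]' 0.6
python3 -m pendant '[[[-3.2,-4.3,0.5,0,0,0],[-3.2,-4.3,0.5,0,0,0],[-3.2,-4.3,0.5,0,0,0],[0,0,0,-0.017,-0.1,-0.053],[0,0,0,-0.017,-0.1,-0.053],[0,0,0,-0.017,-0.1,-0.053],[0,0,0,-0.017,-0.1,-0.053],[0,0,0,-0.017,-0.1,-0.053],[0,0,0,-0.017,-0.1,-0.053],[0,0,0,0,0,0]]]'
python3 -c "
from h import *
plan([0.369,-0.315,0.193],-0.12,0.61)"
```

```text
clock: 2.35
tcp_pos: [0.328, -0.1051, 0.2457]
tcp_rot: [0.001, 0.224, 0.975, 0.0]
force: [1.2, -0.3, 0.2]
width: 0.0511
gripper_force: 0.0
clock: 3.6
tcp_pos: [0.3563, -0.2605, 0.2292]
tcp_rot: [0.297, 0.06, 0.953, -0.017]
force: [-0.2, -0.7, 0.4]
width: 0.0513
gripper_force: 0.0
t 3.6 tcp [ 0.3563 -0.2605  0.2292] F [-0.23 -0.66  0.44]
shift first (cm) [ 0.44 -5.26  4.06] | 6.66  turn [ 0.001 -0.006 -0.006]  shift after turn [ 0.5  -5.25  4.06]
```

Align, then view before going in.

```bash
python3 -m pendant '[[[0.15,-1.75,1.35,0,0,0],[0.15,-1.75,1.35,0,0,0],[0.15,-1.75,1.35,0,-0.006,-0.006],[0,0,0,0,0,0],[0,0,1.5,0,0,0],[0,0,1.5,0,0,0],[0,0,0,0,0,0],[0,0,0,0,0,0],[0,0,0,0,0,0],[0,0,0,0,0,0]]]'
python3 - <<'E'
from h import *
plan([0.426,-0.322,0.111],-0.12,0.61)
im,W=cap("top"); im2,W2=cap("scene")
a=cv2.resize(im[230:340,370:490],(400,367)); b=cv2.resize(im2[270:390,150:270],(400,367))
cv2.imwrite("pics/c.png",np.hstack([a,b])[:,:,::-1])
for I,w in((im,W),(im2,W2)):
    hs=cv2.cvtColor(I,cv2.COLOR_RGB2HSV).astype(int); m=(hs[...,0]>4)&(hs[...,0]<20)&(hs[...,1]>140)&(w[...,1]>-.38)&(w[...,1]<-.28)&(w[...,2]>.118)&(w[...,2]<.13)&(w[...,0]<.455)
    q=w[m]; print(len(q),q.mean(0),q.min(0),q.max(0))
    if len(q)>5: print(np.polyfit(q[:,0],q[:,1],1), cv2.minAreaRect(q[:,:2].astype(np.float32)*1000))
E
```

```text
clock: 4.85
tcp_pos: [0.388, -0.3177, 0.1704]
tcp_rot: [0.301, 0.056, 0.952, -0.018]
force: [0.8, 0.3, 0.7]
width: 0.0509
gripper_force: 0.0
t 4.85 tcp [ 0.388  -0.3177  0.1704] F [0.79 0.28 0.75]
shift first (cm) [0.28 0.03 7.06] | 7.06  turn [0.    0.003 0.003]  shift after turn [0.27 0.03 7.06]
161 [ 0.4306245  -0.32211078  0.12384712] [ 0.40630453 -0.33404867  0.1180282 ] [ 0.45493666 -0.31009678  0.12942176]
[-0.12569924 -0.2679816 ] ((431.39105224609375, -322.8746337890625), (20.431825637817383, 49.313636779785156), 82.88407135009766)
105 [ 0.42229216 -0.32417223  0.12426047] [ 0.40644891 -0.33426337  0.1180548 ] [ 0.44450513 -0.31102568  0.1272931 ]
[-0.29268872 -0.20057208] ((426.33392333984375, -322.4082336425781), (19.227083206176758, 39.05647659301758), 81.27693176269531)
```

View pics/c.png

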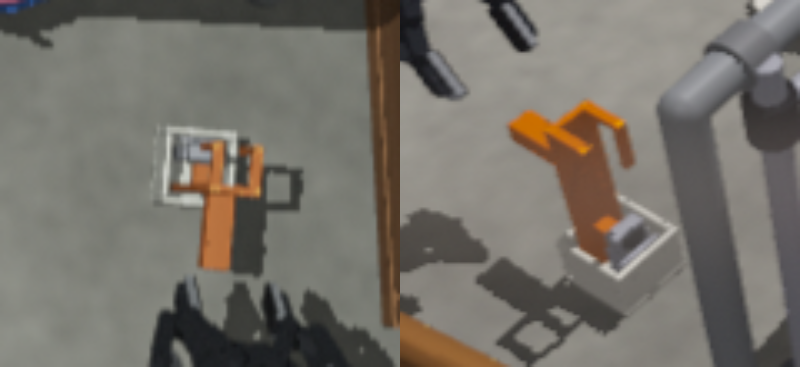

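The top crop (left) shows the fingertips at (190, 295) and (275, 300), on either side of the tab end at (215, 265). The offset comes from their greater height. Aim agrees with the measured tab line, so I go in and close.

```bash
python3 -m pendant '[[[0.1,0,1.8,0,0,0],[0.1,0,1.8,0,0,0],[0.1,0,1.8,0,0,0],[0,0,1.6,0,0,0],[0,0,0,0,0,0],[0,0,0,0,0,0],[0,0,0,0,0,0],[0,0,0,0,0,0],[0,0,0,0,0,0],[0,0,0,0,0,0]]]'
python3 -m pendant '[[[0,0,0,0,0,0],[0,0,0,0,0,0],[0,0,0,0,0,0],[0,0,0,0,0,0],[0,0,0,0,0,0],[0,0,0,0,0,0],[0,0,0,0,0,0],[0,0,0,0,0,0],[0,0,0,0,0,0],[0,0,0,0,0,0]]]' 0 70
```

```text
clock: 6.2
tcp_pos: [0.4255, -0.322, 0.1109]
tcp_rot: [0.301, 0.056, 0.952, -0.018]
force: [0.9, 0.4, 0.2]
width: 0.0513
gripper_force: 0.0
clock: 7.45
tcp_pos: [0.4255, -0.322, 0.1108]
tcp_rot: [0.301, 0.056, 0.952, -0.018]
force: [-0.0, -0.2, 1.6]
width: 0.0188
gripper_force: 68.4
```

```bash
python3 -m pendant '[[[-0.57,0,-0.82,0,0,0],[-0.57,0,-0.82,0,0,0],[-1.15,0,-1.64,0,0,0],[-1.15,0,-1.64,0,0,0],[-1.15,0,-1.64,0,0,0],[-1.43,0,-2.05,0,0,0],[-1.43,0,-2.05,0,0,0],[-1.43,0,-2.05,0,0,0],[-1.15,0,-1.64,0,0,0],[-1.15,0,-1.64,0,0,0]]]'
python3 -c "
from h import *
plan([0.557,0.118,0.305],-0.068,0.61)"
```

```text
clock: 8.7
tcp_pos: [0.4248, -0.3213, 0.3071]
tcp_rot: [0.301, 0.056, 0.952, -0.018]
force: [0.5, -0.2, -1.5]
width: 0.0189
gripper_force: 68.4
t 8.7 tcp [ 0.4248 -0.3213  0.3071] F [ 0.49 -0.22 -1.49]
shift first (cm) [-6.46 45.17  4.73] | 45.88  turn [-0.029  0.002 -0.039]  shift after turn [-8.25 44.73  6.02]
```

```bash
python3 -m pendant '[[[-0.3,1.9,0.2,0,0,0],[-0.55,3.8,0.4,0,0,0],[-0.73,5.1,0.53,0,0,0],[-0.73,5.1,0.53,0,0,0],[-0.73,5.1,0.53,0,0,0],[-0.73,5.1,0.53,0,0,0],[-0.73,5.1,0.53,0,0,0],[-0.73,5.1,0.53,0,0,0],[-0.73,5.1,0.53,0,0,0],[-0.5,3.8,0.4,-0.029,0,-0.039]]]'
python3 -m pendant '[[[0,0,0,0,0,0],[0,0,0,0,0,0],[0,0,0,0,0,0],[0,0,0,0,0,0],[0,0,0,0,0,0],[0,0,0,0,0,0],[0,0,0,0,0,0],[0,0,0,0,0,0],[0,0,0,0,0,0],[0,0,0,0,0,0]]]'
python3 - <<'E'
from h import *
plan([0.557,0.118,0.305],-0.068,0.61)
p0,R0,s=pose()
im,W=cap("top"); im2,W2=cap("scene")
cv2.imwrite("pics/d.png",np.hstack([cv2.resize(im[130:300,200:370],(400,400)),cv2.resize(im2[150:300,250:400],(400,400))])[:,:,::-1])
tab=p0-0.005*R0.apply([0,0,1]); print("tab",tab)
for I,w in((im,W),(im2,W2)):
    hs=cv2.cvtColor(I,cv2.COLOR_RGB2HSV).astype(int); m=(hs[...,0]>4)&(hs[...,0]<20)&(hs[...,1]>140)&(abs(w-tab)<.15).all(-1)
    q=RR.inv().apply(w[m]-RO); print(len(q))
    for lo in np.arange(.18,.38,.01):
        t=q[(q[:,2]>lo)&(q[:,2]<lo+.01)]
        if len(t)>4: print(round(lo,2),len(t),np.round(t.mean(0),4),np.round(t.min(0),3),np.round(t.max(0),3))
E
```

```text
clock: 9.95
tcp_pos: [0.5571, 0.1209, 0.3043]
tcp_rot: [0.301, 0.031, 0.953, -0.009]
force: [0.7, -0.4, -0.8]
width: 0.019
gripper_force: 68.8
clock: 11.2
tcp_pos: [0.5573, 0.1179, 0.3039]
tcp_rot: [0.301, 0.033, 0.953, -0.01]
force: [-0.0, 0.8, -1.5]
width: 0.0192
gripper_force: 68.9
t 11.2 tcp [0.5573 0.1179 0.3039] F [-0.05  0.84 -1.52]
shift first (cm) [-0.04  0.01 -0.1 ] | 0.11  turn [ 0.     0.002 -0.   ]  shift after turn [-0.04  0.01 -0.1 ]
tab [0.55442523 0.11811366 0.30802693]
453
0.24 7 [-0.0843  0.1278  0.2429] [-0.09   0.122  0.24 ] [-0.07   0.135  0.247]
0.26 6 [-0.0896  0.1255  0.2644] [-0.09   0.122  0.261] [-0.088  0.131  0.268]
0.3 10 [-0.0918  0.1267  0.305 ] [-0.098  0.121  0.303] [-0.088  0.13   0.308]
0.31 223 [-0.1152  0.14    0.3166] [-0.144  0.129  0.311] [-0.058  0.154  0.32 ]
0.32 26 [-0.1005  0.1359  0.3222] [-0.142  0.122  0.32 ] [-0.059  0.154  0.327]
0.33 13 [-0.0822  0.1392  0.3357] [-0.09   0.121  0.331] [-0.058  0.151  0.34 ]
0.34 14 [-0.0843  0.1352  0.3443] [-0.137  0.121  0.34 ] [-0.057  0.154  0.35 ]
0.35 137 [-0.0763  0.1382  0.3542] [-0.144  0.
[... 298 characters left out ...]
.1357  0.2747] [-0.088  0.122  0.27 ] [-0.083  0.155  0.279]
0.28 29 [-0.0852  0.1341  0.2854] [-0.089  0.123  0.281] [-0.083  0.154  0.29 ]
0.29 25 [-0.0854  0.135   0.2949] [-0.089  0.122  0.29 ] [-0.084  0.154  0.3  ]
0.3 48 [-0.0925  0.1324  0.3055] [-0.115  0.119  0.301] [-0.082  0.151  0.31 ]
0.31 105 [-0.0998  0.1351  0.3166] [-0.136  0.121  0.31 ] [-0.055  0.154  0.32 ]
0.32 47 [-0.0783  0.1333  0.3249] [-0.126  0.12   0.32 ] [-0.053  0.153  0.33 ]
0.33 41 [-0.072   0.13    0.3346] [-0.09   0.007  0.33 ] [-0.013  0.15   0.339]
0.34 38 [-0.0715  0.1343  0.3451] [-0.087  0.119  0.34 ] [-0.054  0.153  0.35 ]
0.35 98 [-0.0735  0.137   0.354 ] [-0.091  0.12   0.35 ] [-0.054  0.155  0.357]
```

View pics/d.png

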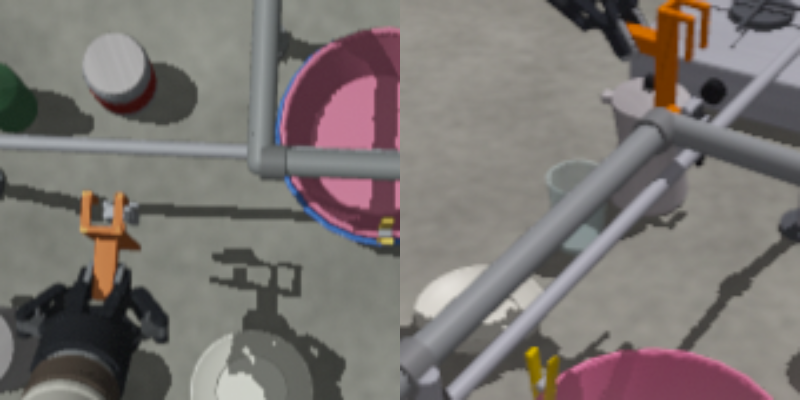

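Left (top view): the hanger is held square to the bar, crooks at (105, 205), clear of the pipe corner at (265, 160). Right: it hangs upright, tips above the bar. Plate vertical, hook 73 mm short of the bar. I go over the bar level, slightly lower.

```bash
python3 -m pendant '[[[0.23,0,0.33,0,0,0],[-0.82,0,0.57,0,0,0],[-0.82,0,0.57,0,0,0],[-0.82,0,0.57,0,0,0],[-0.82,0,0.57,0,0,0],[-0.41,0,0.29,0,0,0],[-0.41,0,0.29,0,0,0],[0,0,0,0,0,0],[0,0,0,0,0,0],[0,0,0,0,0,0]]]'
python3 -m pendant '[[[-0.41,0,0.29,0,0,0],[-0.41,0,0.29,0,0,0],[-0.41,0,0.29,0,0,0],[-0.41,0,0.29,0,0,0],[-0.25,0,0.17,0,0,0],[0,0,0,0,0,0],[0,0,0,0,0,0],[0,0,0,0,0,0],[0,0,0,0,0,0],[0,0,0,0,0,0]]]'
python3 - <<'E'
from h import *
p0,R0,s=pose(); print(p0,s["force"],RR.inv().apply(p0-RO))
im,W=cap("top"); im2,W2=cap("scene")
cv2.imwrite("pics/e.png",np.hstack([cv2.resize(im[150:250,220:320],(400,400),interpolation=2),cv2.resize(im2[130:230,300:400],(400,400),interpolation=2)])[:,:,::-1])
tab=p0
for I,w in((im,W),(im2,W2)):
    hs=cv2.cvtColor(I,cv2.COLOR_RGB2HSV).astype(int); near=(abs(w-tab)<.15).all(-1)
    m=(hs[...,0]>4)&(hs[...,0]<20)&(hs[...,1]>140)&near
    q=RR.inv().apply(w[m]-RO)
    for lo,hi in((.22,.29),(.305,.34),(.345,.36)):
        t=q[(q[:,2]>lo)&(q[:,2]<hi)]
        if len(t)>4: print(lo,len(t),np.round(np.median(t,0),4),np.round(np.percentile(t,2,axis=0),3),np.round(np.percentile(t,98,axis=0),3))
    q=RR.inv().apply(w.reshape(-1,3)-RO); g=(hs[...,1].ravel()<60)&(q[:,1]>.04)&(q[:,1]<.28)&(abs(q[:,0])<.03)&(q[:,2]>.25)&(q[:,2]<.3); t=q[g]; print("bar",np.median(t,0),np.percentile(t[:,0],[3,97]))
E
```

```text
clock: 12.55
tcp_pos: [0.607, 0.1145, 0.3002]
tcp_rot: [0.301, 0.033, 0.953, -0.01]
force: [-0.2, 0.2, -0.6]
width: 0.0192
gripper_force: 68.9
clock: 13.8
tcp_pos: [0.6302, 0.1129, 0.3001]
tcp_rot: [0.301, 0.033, 0.953, -0.01]
force: [-0.2, -0.1, -0.9]
width: 0.0189
gripper_force: 68.9
[0.63018086 0.1129283  0.30013458] [-0.19219915 -0.05146267 -0.94722655] [-0.0534295   0.13962057  0.30013458]
0.22 35 [-0.0167  0.128   0.2528] [-0.018  0.121  0.22 ] [-0.016  0.155  0.285]
0.305 277 [-0.0361  0.1398  0.3136] [-0.07   0.122  0.308] [0.014 0.152 0.337]
0.345 142 [-0.0022  0.134   0.3505] [-0.026  0.121  0.347] [0.018 0.156 0.354]
bar [-0.00187215  0.17110492  0.28922327] [-0.00803666  0.0142988 ]
0.22 37 [-0.0115  0.1401  0.2524] [-0.017  0.122  0.239] [0.    0.153 0.288]
0.305 215 [-0.0124  0.1321  0.3159] [-0.054  0.12   0.306] [0.018 0.152 0.338]
0.345 112 [-0.0007  0.1413  0.3505] [-0.015  0.121  0.345] [0.018 0.157 0.353]
bar [0.0029572  0.14606861 0.28979407] [-0.00604897  0.01946918]
```

View pics/e.png

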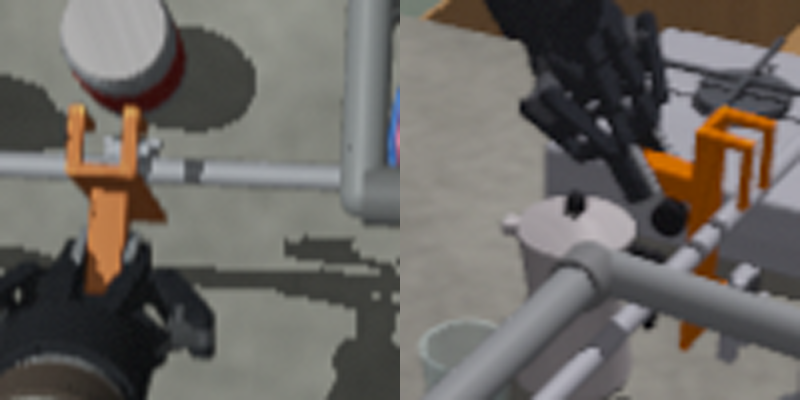

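Left: crook bases straddle the bar at (105, 165). Right: the bar runs between plate and tips at (725, 210). Lower quickly for 45 mm, then feel.

```bash
python3 -m pendant '[[[0.34,0,0.49,0,0,0],[0.34,0,0.49,0,0,0],[0.34,0,0.49,0,0,0],[0.34,0,0.49,0,0,0],[0.34,0,0.49,0,0,0],[0.34,0,0.49,0,0,0],[0.34,0,0.49,0,0,0],[0.17,0,0.25,0,0,0],[0,0,0,0,0,0],[0,0,0,0,0,0]]]'
python3 -m pendant '[[[0.03,0,0.04,0,0,0],[0.03,0,0.04,0,0,0],[0.03,0,0.04,0,0,0],[0.03,0,0.04,0,0,0],[0.03,0,0.04,0,0,0],[0,0,0,0,0,0],[0,0,0,0,0,0],[0,0,0,0,0,0],[0,0,0,0,0,0],[0,0,0,0,0,0]]]'
```

```text
clock: 15.15
tcp_pos: [0.6307, 0.1129, 0.2557]
tcp_rot: [0.301, 0.033, 0.953, -0.01]
force: [-0.3, 0.1, -1.7]
width: 0.0191
gripper_force: 68.9
clock: 16.4
tcp_pos: [0.6304, 0.1129, 0.2528]
tcp_rot: [0.301, 0.033, 0.953, -0.01]
force: [0.4, 0.5, -1.1]
width: 0.0189
gripper_force: 68.9
```

```bash
python3 -m pendant '[[[0.03,0,0.04,0,0,0],[0.03,0,0.04,0,0,0],[0.03,0,0.04,0,0,0],[0.03,0,0.04,0,0,0],[0.03,0,0.04,0,0,0],[0.03,0,0.04,0,0,0],[0,0,0,0,0,0],[0,0,0,0,0,0],[0,0,0,0,0,0],[0,0,0,0,0,0]]]'
```

```text
clock: 17.65
tcp_pos: [0.6303, 0.1129, 0.2498]
tcp_rot: [0.301, 0.033, 0.953, -0.01]
force: [-0.3, 1.4, -2.1]
width: 0.019
gripper_force: 68.9
```

```bash
python3 -m pendant '[[[0.03,0,0.04,0,0,0],[0.03,0,0.04,0,0,0],[0.03,0,0.04,0,0,0],[0.03,0,0.04,0,0,0],[0.03,0,0.04,0,0,0],[0,0,0,0,0,0],[0,0,0,0,0,0],[0,0,0,0,0,0],[0,0,0,0,0,0],[0,0,0,0,0,0]]]'; python3 -c "
from h import *
print(pose()[2]['force'])"
```

```text
clock: 18.9
tcp_pos: [0.6303, 0.1129, 0.2473]
tcp_rot: [0.301, 0.033, 0.953, -0.01]
force: [0.3, 0.4, -1.5]
width: 0.0191
gripper_force: 68.9
[ 0.26167259  0.39928547 -1.52695216]
```

```bash
python3 -m pendant '[[[0.03,0,0.04,0,0,0],[0.03,0,0.04,0,0,0],[0.03,0,0.04,0,0,0],[0.03,0,0.04,0,0,0],[0,0,0,0,0,0],[0,0,0,0,0,0],[0,0,0,0,0,0],[0,0,0,0,0,0]
,[0,0,0,0,0,0],[0,0,0,0,0,0]]]'; python3 -m pendant '[[[0.03,0,0.04,0,0,0],[0.03,0,0.04,0,0,0],[0.03,0,0.04,0,0,0],[0,0,0,0,0,0],[0,0,0,0,0,0],[0,0,0,0,0,0],[0,0,0,0,0,0],[0,0,0,0,0,0],[0,0,0,0,0,0],[0,0,0,0,0,0]]]'
```

```text
clock: 20.15
tcp_pos: [0.6306, 0.113, 0.2459]
tcp_rot: [0.302, 0.033, 0.953, -0.01]
force: [-1.8, 0.0, 3.8]
width: 0.019
gripper_force: 69.4
clock: 21.4
tcp_pos: [0.6309, 0.113, 0.2455]
tcp_rot: [0.303, 0.033, 0.953, -0.01]
force: [-4.0, -0.9, 7.0]
width: 0.0192
gripper_force: 70.1
```

Contact felt at TCP z ≈ 0.246 (bar ≈ 0.284), with the bar bearing about 8 N. I ease the pressure and begin to slide.

```bash
python3 -m pendant '[[[-0.06,0,-0.08,0,0,0],[0,0,0,0,0,0],[0,-0.5,0,0,0,0],[0,-1,0,0,0,0],[0,-1,0,0,0,0],[0,-1,0,0,0,0],[0,-1,0,0,0,0],[0,-0.5,0,0,0,0],[0,0,0,0,0,0],[0,0,0,0,0,0]]]'; python3 -c "
from h import *
p,R,s=pose(); print(RR.inv().apply(p-RO), RR.inv().apply(s['force']), RR.inv().apply(R.as_matrix()[:,1]))
t=RO+RR.apply([-.0534,-.1275,p[2]]); plan(t,-0.068,0.61)"
```

```text
clock: 22.65
tcp_pos: [0.6275, 0.0626, 0.2458]
tcp_rot: [0.302, 0.033, 0.953, -0.01]
force: [0.9, 1.7, 6.1]
width: 0.0191
gripper_force: 69.7
[-0.05273383  0.08927152  0.2457787 ] [0.80755055 1.70895789 6.09947613] [7.51824770e-04 9.99999380e-01 8.22043041e-04]
t 22.65 tcp [0.6275 0.0626 0.2458] F [0.92 1.65 6.1 ]
shift first (cm) [  0.03 -21.68  -0.04] | 21.68  turn [ 0.     0.004 -0.001]  shift after turn [  0.05 -21.68  -0.04]
```

```bash
python3 -m pendant '[[[-0.04,0,-0.06,0,0,0],[0,-1,0,0,0,0],[0,-1.5,0,0,0,0],[0,-1.5,0,0,0,0],[0,-1.5,0,0,0,0],[0,-1.5,0,0,0,0],[0,-1.5,0,0,0,0],[0,-1,0,0,0,0],[0,0,0,0,0,0],[0,0,0,0,0,0]]]'; python3 -c "
from h import *
p,R,s=pose(); print(RR.inv().apply(p-RO), RR.inv().apply(s['force']))
t=RO+RR.apply([-.0534,-.1275,p[2]]); plan(t,-0.068,0.61)"
```

```text
clock: 23.9
tcp_pos: [0.6201, -0.0337, 0.2458]
tcp_rot: [0.301, 0.034, 0.953, -0.011]
force: [0.3, 1.5, 5.5]
width: 0.0189
gripper_force: 69.7
[-0.05348721 -0.00733272  0.24580903] [0.19517182 1.51478924 5.4936328 ]
t 23.9 tcp [ 0.6201 -0.0337  0.2458] F [0.3  1.5  5.49]
shift first (cm) [ -0.03 -12.02   0.04] | 12.02  turn [-0.003  0.003 -0.002]  shift after turn [-1.000e-02 -1.202e+01  0.000e+00]
```

```bash
python3 -m pendant '[[[-0.02,0,-0.03,0,0,0],[0,-1,0,0,0,0],[0,-2,0,0,0,0],[0,-2,0,0,0,0],[0,-2,0,0,0,0],[0,-2,0,0,0,0],[0,-2,0,0,0,0],[0,-1,0,0,0,0],[0,0,0,0,0,0],[0,0,0,0,0,0]]]'; python3 - <<'E'
from h import *
p,R,s=pose(); print(RR.inv().apply(p-RO), RR.inv().apply(s['force']))
im,W=cap("top"); im2,W2=cap("scene")
cv2.imwrite("pics/f.png",np.hstack([cv2.resize(im[160:290,300:430],(400,400),interpolation=2),cv2.resize(im2[200:340,220:360],(400,400),interpolation=2)])[:,:,::-1])
for I,w in((im,W),(im2,W2)):
    hs=cv2.cvtColor(I,cv2.COLOR_RGB2HSV).astype(int); q=RR.inv().apply(w.reshape(-1,3)-RO).reshape(w.shape); near=(abs(w-p)<.15).all(-1)
    for n,m in (("or",(hs[...,0]>4)&(hs[...,0]<20)&(hs[...,1]>140)),("ye",(hs[...,0]>21)&(hs[...,0]<35)&(hs[...,1]>120))):
        t=q[m&near]
        for lo,hi in((.08,.15),(.17,.23),(.23,.262),(.27,.295),(.295,.31)):
            k=t[(t[:,2]>lo)&(t[:,2]<hi)]
            if len(k)>4: print(n,lo,len(k),np.round(np.median(k,0),4),np.round(np.percentile(k,2,axis=0),3),np.round(np.percentile(k,98,axis=0),3))
E
```

```text
clock: 25.15
tcp_pos: [0.6117, -0.1532, 0.2459]
tcp_rot: [0.301, 0.034, 0.953, -0.011]
force: [-0.0, -0.9, 5.2]
width: 0.0191
gripper_force: 69.6
[-0.05377517 -0.12714572  0.24591288] [ 0.04704663 -0.94843836  5.15216784]
or 0.08 5 [-0.0162 -0.1181  0.1463] [-0.016 -0.122  0.143] [-0.016 -0.113  0.149]
or 0.17 21 [-0.0162 -0.1154  0.1965] [-0.017 -0.134  0.177] [-0.015 -0.11   0.229]
or 0.23 181 [-0.0435 -0.1271  0.2588] [-0.072 -0.136  0.252] [-0.021 -0.117  0.262]
or 0.27 25 [ 0.0118 -0.1166  0.294 ] [ 0.002 -0.144  0.28 ] [ 0.017 -0.11   0.295]
or 0.295 37 [ 0.0063 -0.1227  0.297 ] [-0.079 -0.144  0.295] [ 0.016 -0.11   0.302]
or 0.08 28 [-0.0142 -0.1322  0.145 ] [-0.054 -0.145  0.099] [-0.011 -0.117  0.15 ]
or 0.17 229 [-0.0118 -0.1324  0.1994] [-0.016 -0.145  0.173] [ 0.    -0.113  0.229]
or 0.23 180 [-0.0127 -0.133   0.2514] [-0.045 -0.145  0.231] [ 0.017 -0.113  0.262]
or 0.27 127 [ 0.0125 -0.1404  0.2876] [-0.017 -0.146  0.271] [ 0.018 -0.114  0.295]
or 0.295 117 [-0.0024 -0.1286  0.2973] [-0.016 -0.146  0.295] [ 0.018 -0.111  0.299]
ye 0.08 104 [-0.0593 -0.1307  0.1338] [-0.067 -0.133  0.103] [-0.04  -0.122  0.15 ]
```

View pics/f.png

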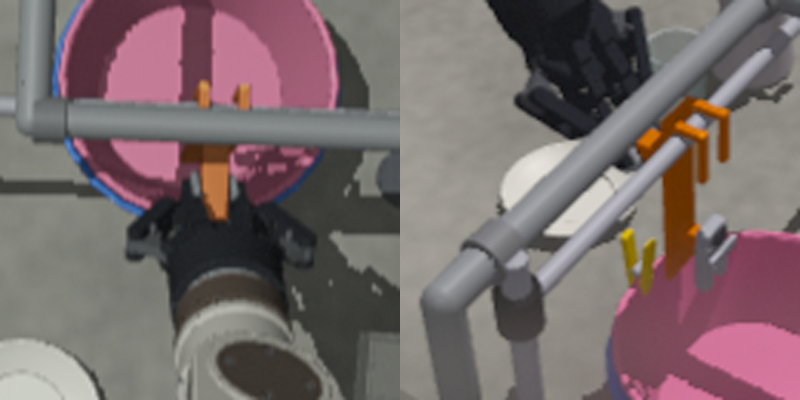

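The hanger (orange, left (215, 150); right (680, 200)) hangs on the bar under the pipe. Its middle is y = -0.128 in the rail frame, the clip's is -0.1275. Aligned; ease the load and lower the grip force.

```bash
python3 -m pendant '[[[-0.03,0,-0.04,0,0,0],[0,0,0,0,0,0],[-0.03,0,-0.04,0,0,0],[0,0,0,0,0,0],[0,0,0,0,0,0],[0,0,0,0,0,0],[0,0,0,0,0,0],[0,0,0,0,0,0],[0,0,0,0,0,0],[0,0,0,0,0,0]]]' - 30
```

```text
clock: 26.5
tcp_pos: [0.6117, -0.1512, 0.2462]
tcp_rot: [0.3, 0.033, 0.953, -0.01]
force: [-0.6, -2.2, 0.3]
width: 0.0192
gripper_force: 69.3
```

```bash
python3 -m pendant '[[[0,0,0,0,0,0],[0,0,0,0,0,0],[0,0,0,0,0,0],[0,0,0,0,0,0],[0,0,0,0,0,0],[0,0,0,0,0,0],[0,0,0,0,0,0],[0,0,0,0,0,0],[0,0,0,0,0,0],[0,0,0,0,0,0]]]' 0 20; python3 -c "
from h import *
p,R,s=pose(); print(RR.inv().apply(p-RO), RR.inv().apply(s['force']))"
```

```text
clock: 27.75
tcp_pos: [0.612, -0.1515, 0.2466]
tcp_rot: [0.301, 0.033, 0.953, -0.01]
force: [-0.3, -1.2, -0.0]
width: 0.0187
gripper_force: 69.1
[-0.05359412 -0.12543083  0.24664463] [-0.19780658 -1.1681701  -0.02314644]
```

```bash
python3 -m pendant '[[[0,0,0,0,0,0],[0,0,0,0,0,0],[0,0,0,0,0,0],[0,0,0,0,0,0],[0,0,0,0,0,0],[0,0,0,0,0,0],[0,0,0,0,0,0],[0,0,0,0,0,0],[0,0,0,0,0,0],[0,0,0,0,0,0]]]' 0.5 20; cat > m.py <<'E'
from h import *
p,R,s=pose(); print(RR.inv().apply(p-RO), RR.inv().apply(s['force']))
im,W=cap("top"); im2,W2=cap("scene")
np.savez("last",a=im,b=im2)
for I,w in((im,W),(im2,W2)):
    hs=cv2.cvtColor(I,cv2.COLOR_RGB2HSV).astype(int); q=RR.inv().apply(w.reshape(-1,3)-RO).reshape(w.shape); near=(abs(w-[.61,-.15,.246])<.15).all(-1)
    t=q[(hs[...,0]>4)&(hs[...,0]<20)&(hs[...,1]>140)&near]
    for lo,hi in((.14,.17),(.17,.23),(.23,.262),(.27,.295),(.295,.31)):
            k=t[(t[:,2]>lo)&(t[:,2]<hi)]
            if len(k)>4: print(lo,len(k),np.round(np.median(k,0),4),np.round(np.percentile(k,2,axis=0),3),np.round(np.percentile(k,98,axis=0),3))
E
python3 m.py
```

```text
clock: 29.0
tcp_pos: [0.612, -0.1515, 0.2468]
tcp_rot: [0.301, 0.033, 0.953, -0.01]
force: [-0.3, 0.4, -0.1]
width: 0.0428
gripper_force: 0.0
[-0.05355197 -0.12544053  0.24676612] [-0.32125411  0.41793643 -0.06240202]
0.14 10 [-0.0175 -0.1159  0.1566] [-0.037 -0.123  0.149] [-0.017 -0.109  0.17 ]
0.17 22 [-0.0172 -0.1131  0.2003] [-0.018 -0.132  0.172] [-0.017 -0.107  0.23 ]
0.23 180 [-0.0454 -0.1241  0.2594] [-0.072 -0.134  0.251] [-0.02  -0.115  0.262]
0.27 25 [ 0.0103 -0.135   0.2941] [ 0.002 -0.141  0.274] [ 0.017 -0.107  0.295]
0.295 42 [ 0.0079 -0.119   0.2977] [-0.08  -0.142  0.295] [ 0.016 -0.107  0.306]
0.14 73 [-0.0133 -0.1341  0.157 ] [-0.018 -0.143  0.143] [-0.012 -0.112  0.17 ]
0.17 220 [-0.0126 -0.1301  0.1973] [-0.017 -0.143  0.173] [-0.    -0.112  0.229]
0.23 181 [-0.0134 -0.1321  0.2499] [-0.051 -0.143  0.231] [ 0.016 -0.112  0.262]
0.27 127 [ 0.0131 -0.1378  0.2874] [-0.017 -0.143  0.271] [ 0.019 -0.111  0.295]
0.295 121 [-0.0034 -0.1269  0.2974] [-0.016 -0.143  0.295] [ 0.018 -0.107  0.299]
```

```bash
python3 -m pendant '[[[0,0,-0.5,0,0,0],[0,0,-1,0,0,0],[0,0,-1,0,0,0],[0,0,-1.5,0,0,0],[0,0,-2,0,0,0],[0,0,-3,0,0,0],[0,0,-3,0,0,0],[0,0,0,0,0,0],[0,0,0,0,0,0],[0,0,0,0,0,0]]]'; python3 m.py; python3 -c "
import numpy as np,cv2
d=np.load('last.npz');cv2.imwrite('pics/g.png',np.hstack([cv2.resize(d['a'][160:290,300:430],(400,400)),cv2.resize(d['b'][200:340,220:360],(400,400))])[:,:,::-1])"
```

```text
clock: 30.35
tcp_pos: [0.543, -0.1466, 0.3434]
tcp_rot: [0.3, 0.033, 0.953, -0.01]
force: [-0.2, 0.6, 0.0]
width: 0.0427
gripper_force: 0.0
[-0.12276496 -0.12527466  0.34344002] [-0.28422393  0.58330481  0.03146621]
0.14 7 [-0.0177 -0.1168  0.1559] [-0.038 -0.123  0.147] [-0.018 -0.11   0.159]
0.17 25 [-0.0174 -0.113   0.2001] [-0.018 -0.131  0.171] [-0.017 -0.107  0.229]
0.23 187 [-0.047  -0.1236  0.2594] [-0.073 -0.133  0.249] [-0.021 -0.115  0.262]
0.27 16 [ 0.0125 -0.112   0.2937] [ 0.003 -0.142  0.273] [ 0.016 -0.107  0.295]
0.295 44 [ 0.0082 -0.1248  0.2966] [ 0.002 -0.142  0.295] [ 0.016 -0.107  0.299]
0.14 72 [-0.0133 -0.1333  0.1556] [-0.018 -0.143  0.144] [-0.012 -0.112  0.169]
0.17 222 [-0.0125 -0.1302  0.1979] [-0.017 -0.143  0.173] [-0.    -0.112  0.228]
0.23 182 [-0.0133 -0.1324  0.2511] [-0.05  -0.143  0.232] [ 0.016 -0.112  0.262]
0.27 125 [ 0.013  -0.1381  0.287 ] [-0.018 -0.143  0.271] [ 0.019 -0.111  0.295]
0.295 124 [-0.0015 -0.1276  0.2974] [-0.016 -0.143  0.295] [ 0.018 -0.107  0.299]
```

View pics/g.png

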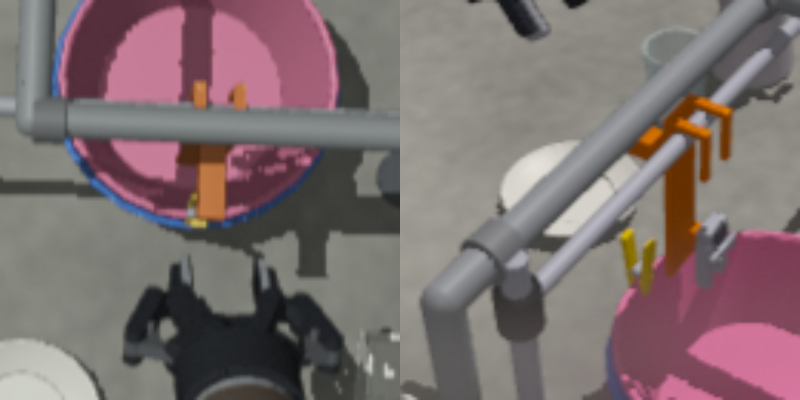

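The hanger hangs still and upright at (680, 190), clear of the gripper. The clip is within about 2 mm of it along the bar; the rest of the offset in the top view is parallax.

```bash
python3 -c "
from bench import r
print(r.finish_job())"
```

```text
the job is handed in; nothing more can be done
None
```

I handed the job in at about 30 s on the clock: the hanger hangs released, still and upright on the bar under the pipe, about 2 mm by camera from the clip's line, but no verdict came back.

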